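Release the ratchet pawl of a plate press and push its lever home

ROBOT

A 7-joint arm with a two-finger parallel gripper is mounted at the origin on a cart in front of the work surface, level with it; the furniture and walls round the work are solid. World frame = base frame: x ahead of the robot, y to its left, z up, the work surface at z = 0. Lengths are in m, angles in rad, forces in N, time in s.
With the tool pointing down it reaches from about 0.4 to 0.875 m from the base axis. Payload 19.3 kg.
Tool frame: the origin (TCP) lies on the centre line of the jaws, within the pads' length; the fingertips stand 8 mm ahead of it and the grasp point (between the pads) lies 11 mm behind it; z points along the fingers, y is the line along which they close (so a half turn about z gives the same grasp; the last joint's range is limited). The gripper opens to 85 mm and grips with 20 to 120 N. Pads are 22 mm wide; open, the fingers measure 114 mm over their backs; the gripper's body (76 mm by 85 mm) begins 54 mm behind the grasp point. The pads swing forward as they close: fully open they stand 13 mm farther back than shut.
Start: joints at [1.279, 0.521, -0.036, 1.599, 0.021, 1.021, -0.113], TCP at [0.137, -0.61, 0.239] pointing down, gripper open.
Joint ranges: [-2.91, 2.91], [-0.3, 2.13], [-1.5, 1.42], [0.17, 2.43], [-1.26, 4.41], [0.16, 1.93], [-2.52, 2.52]. Speed limits (rad/s): [1.89, 1.89, 2.39, 2.39, 3.01, 3.01, 3.01].

INTERFACE

Orientations are given as [roll, pitch, yaw] about the fixed x, y, z axes, in that order (R = Rz(yaw) Ry(pitch) Rx(roll)).
In Python, from workcell import status, grab_frame, camera_params, bot, search_frame, silhouettes gives the robot as it stands.
- The arm moves only by the shell command python3 -m creep 'ROWS' [FORCE]. ROWS is JSON, a list of rows, each a list of 5 numbers: the shift along the tool's x, y, z in units of 60 mm (1.0 is 60 mm), then the turn about the tool's z in units of 8 degrees (1.0 is 8 degrees), then the opening, from 0 (shut) to 1 (fully open). In form: [[x, y, z, twist, hand], ...]. A call has 1 to 5 rows; each row is the pose to reach, as a shift and turn from the pose commanded when the call began, along the tool's axes at that moment; what a row does not reach only later rows make up. A row lasts 1/8 s, in which the tool goes at most 62.5 mm and 10.7 degrees, less where a joint would pass 70% of its speed; a pose out of reach is approached as far as the arm can. A call with a gripper value outside its range is refused whole. The fingers move at their own pace and stop on an object; FORCE is the grip in N (left out, the last holds). Time passes only in rows, so rows that repeat a pose let the fingers close. It gives the time, the measured TCP pose, the force, the opening and the grip force at its end, in the units of the state.
- status.observe(): the state, without advancing time (a new reading comes with each control period).
- grab_frame(name): name is "scene" or "top"; returns the picture (400x640x3 uint8, blue, green, red); there is no depth.
- camera_params(name): a dict with "K" (3x3 intrinsics, pixels), "rvec" (rotation vector, rad) and "tvec" (3), from world to camera coordinates, as OpenCV has them. Camera axes: x right, y down, z forward; pixel columns grow to the right and rows downward; lengths in m; the calibration is good to about 2 mm. A picture is of the moment at which its call begins. camera_params takes no time and is no camera call.
- bot.job_done(): hands the job in; it is judged then, once.
Trained networks look in the newest picture that a camera, given by its name, has taken for a name from the list of things; names that differ only in an ending like _2 or _b are one class to them, and where a whole thing is asked for, a point or a joint stands for the part that bears it (a point fixed in the world has none). Each returns a list of dicts, best first, with "p" (0 to 1); they miss things now and then, are a little off and sometimes report something else, mostly with a low value. They report only what shows in the picture. A call takes as long as a camera call.
- search_frame(camera, name): "extent" ([left, top, right, bottom] as shares, 0 to 1, of the picture: columns of its width, rows of its height, round what is visible of it).
- silhouettes(camera, name): "mask" (400x640 bool, what is visible of it) and "extent" ([left, top, right, bottom] as shares, 0 to 1, of the picture: columns of its width, rows of its height, round what is visible of it).
The state is a dict: "clock": time; "qpos": joint angles; "qd": joint speeds; "joint_efforts": joint torques, N m; "position": TCP position; "tool_rot": TCP orientation; "force": force on the tool from outside, world axes, zero at the start; "moment": the same for the moment, N m; "grip_width": finger opening in m; "finger_force": force on a finger pad.
Only numpy, scipy, OpenCV 4.12 (cv2) and the standard library are available. Lean on these libraries where they do the work, as an engineer would, in place of code of your own. Each camera call takes 0.05 s, during which the arm holds its last target. There are 200 camera calls.

TASK

The lever of the bench press is held up by its ratchet. Press the thumb tab of the pawl down until the pawl is well clear of the teeth (it stays there), then push the lever down by its handle until it stops, with the pad home on the well plate, and leave it down with the pawl still free. Only press and push with the fingers: do not pull the lever up, do not force it against its teeth, and leave the plate and everything else standing where it is.

Things in the scene. Friction and masses are not known exactly. Their poses are not given: they have to be found in the camera images.
- press: Bench press fixed to the worktop: grey base plate 250x160x14 mm, nest, cheeks for lever and pawl (highest 114 mm). Origin on the worktop, 5 mm from the middle of the base plate towards +x. x runs along the press: -x towards the handle, +x towards the pawl; z up. Lever axle along y at (50, 0, 58) mm, pawl axle along y at (110, 0, 102) mm.
- lever (a joint): Lever angle about its axle: starts raised at 0.03 to 0.19 rad, grows as the lever goes down; 0.80 is the stop, lever level, pad on the plate. Range -0.10 to 0.80. The stiff axle leaves it wherever it is let go; about 4 N down at the handle moves it, more if pushed fast. With the pawl in, a tooth stops it at about 0.27 rad.
- handle (a point): Centre of the handle, a round black crossbar 22 mm thick, 96 mm long along the press's y, at the lever's free end. With b = 0.8 - lever angle it lies in the press frame at x = 50 - 190 cos b + 4 sin b, z = 58 + 190 sin b + 4 cos b mm: 170 to 193 mm high at the start, 62 mm when home. A 22 mm wide beam carries it; a pad 84x118 mm is fixed under the beam, centred 95 mm from the axle.
- pawl (a joint): Angle of the ratchet pawl about its axle: 0 = nose down in the lever's teeth, grows as its thumb tab is pressed down; from 0.15 rad the nose is clear of the teeth, 0.40 rad is the stop. No spring: it stays where it is left (about 3 N down on the tab moves it).
- tab (a point): Middle of the upper face of the pawl's thumb tab, a flat ribbed steel plate 32 mm (press x) by 46 mm (press y), 6 mm thick, at the +x end of the press, 46 mm beyond the pawl's axle, 108 mm above the worktop. Pressed to its stop it sinks 18 mm and tilts 0.40 rad, outer edge low. Its inner edge is 17 mm from the pawl cheeks.
- well_plate: White 24-well plate 85x127x18 mm lying loose in the nest of the press under the pad, long side along the press's y. Origin at the middle of its underside, 14 mm above the worktop. It is to stay there.
- bottle_small: Bystander: small screw-cap glass bottle, 56 mm across, 105 mm high. Origin in the middle of its underside.
- bottle_large: Bystander: larger screw-cap glass bottle, 66 mm across, 138 mm high. Origin in the middle of its underside.
- vial: Bystander: white-capped clear vial standing up, 24 mm across, 76 mm high. Origin in the middle of its underside.
- tape: Bystander: roll of label tape lying flat, 45 mm across, 19 mm high. Origin in the middle of its underside.
- film: Bystander: small carton, 59x126x58 mm, long side along its y. Origin in the middle of its underside.
- pen: Bystander: marker pen with a red cap lying flat, 138 mm long, 15 mm thick, along its y. Origin in the middle of its underside.
- dish: Bystander: closed petri dish lying flat, 89 mm across, 14 mm high. Origin in the middle of its underside.

How it is judged:
On the way, in this order (a step that is already met when the one before it is completed fails the run):
1. the pawl is pressed clear of the teeth while the lever is still up (value of joint pawl above 0.22 rad and value of joint lever below 0.36 rad), for 0.2 s.
2. the lever is pushed down to its stop with the pawl free (value of joint lever above 0.76 rad and value of joint pawl above 0.18 rad), for 0.2 s.
At the end, for the whole second after the job is handed in: The lever is within 0.04 rad of its lower stop (about 8 mm at the handle) and at rest, the pawl stands clear of the teeth (over 0.18 rad), and the well plate is still in its nest (within 10 mm) (all of step 2 and velocity of joint lever below 0.05 rad/s and distance of well_plate from where it was at the start of the episode below 0.01 m); the robot touches nothing.
It fails at once if the lever goes down past 0.38 rad with the pawl still in its teeth (under 0.10 rad), that is, it is forced (value of joint lever above 0.38 rad and value of joint pawl below 0.1 rad).
It fails at once if the lever is driven against its teeth with over 40 N while the pawl is in (value of joint pawl below 0.1 rad and contact force between the fingers and lever above 40 N).
It fails at once if the lever is pulled up, above 0 rad (value of joint lever below -0.02 rad).
It fails at once if the well plate is shifted or lifted by over 15 mm (distance of well_plate from where it was at the start of the episode above 0.015 m).
It fails at once if a bystander is shifted, tipped or lifted by over 30 mm (distance of any of bottle_small, bottle_large, vial, tape, film, pen, dish from where it was at the start of the episode above 0.03 m).
It also fails if it takes over 40 s, if anything falls off the work surface, if the arm or the gripper's body presses on something with over 40 N, if the wrist force passes 120 N, or if a joint passes its speed limit or range.

## Working session

There is one attempt and no reset: what is moved stays moved. The work goes in short steps, Python scripts to look and compute and a shell command to move; the robot and the scene stay as the last step left them, time stands still between calls to the robot, and variables do not carry over. Pictures are saved under pics/ and viewed, at most 10 in all, crops included, and the job is handed in when it is done.

```bash
mkdir -p pics; cat > h.py <<'E'
import numpy as np, cv2
from workcell import status, grab_frame, camera_params, bot, search_frame, silhouettes
E
python3 - <<'E'
from h import *
s=status.observe(); print(s)
for c in("scene","top"):
    im=grab_frame(c); cv2.imwrite(f"pics/{c}0.png",im); p=camera_params(c); print(c,p)
    for n in("press","lever","handle","pawl","tab","well_plate"):
        r=search_frame(c,n)
        for d in r[:2]: print(n,round(d["p"],2),np.round(np.array(d["extent"])*[640,400,640,400],0))
E
```

```text
{'clock': 0.0, 'qpos': array([ 1.27881237,  0.52200351, -0.03634775,  1.59996904,  0.02118497,
        1.02109846, -0.11281117]), 'qd': array([-0.00192962, -0.0001901 ,  0.00026108, -0.00039464,  0.00177127,
       -0.00088889, -0.00053528]), 'joint_efforts': array([-2.24570875e-03, -9.27116776e+01,  1.97837390e+00, -3.69929731e+01,
        1.76861859e-02,  8.23345792e-03, -7.50287427e-05]), 'position': array([ 0.13739479, -0.60939311,  0.23874599]), 'tool_rot': array([-3.14049984e+00,  5.43098740e-05,  2.21771934e-01]), 'force': array([-0.55410714, -0.05134904,  0.27526836]), 'moment': array([-0.03123737,  0.00244946, -0.00577776]), 'finger_force': 0.0, 'grip_width': 0.0856374871072872}
scene {'K': array([[427.63960551,   0.        , 319.50697533],
       [  0.        , 427.63960551, 205.0798813 ],
       [  0.        ,   0.        ,   1.        ]]), 'rvec': array([ 0.72479131, -2.36405856,  1.38315194]), 'tvec': array([0.34933397, 0.25360313, 1.12575846])}
lever 0.94 [311. 169. 354. 235.]
handle 0.81 [308. 168. 355. 238.]
handle 0.21 [326. 212. 354. 238.]
pawl 0.7 [286. 209. 320. 231.]
tab 0.49 [289. 207. 314. 231.]
tab 0.16 [310. 169. 354. 237.]
well_plate 0.69 [323. 211. 352. 237.]
top {'K': array([[390.24054384,   0.        , 320.16659719],
       [  0.        , 390.24054384, 202.5725573 ],
       [  0.        ,   0.        ,   1.        ]]), 'rvec': array([ 2.14089161, -2.18442154,  0.10959732]), 'tvec': array([-0.01752503,  0.46273406,  1.19859249])}
press 0.88 [282. 179. 380. 227.]
lever 0.94 [317. 182. 383. 221.]
lever 0.28 [246. 183. 271. 210.]
handle 0.68 [308. 179. 384. 220.]
handle 0.64 [418. 240. 444. 272.]
pawl 0.67 [282. 190. 325. 209.]
tab 0.63 [281. 192. 328. 206.]
tab 0.36 [178. 236. 225. 275.]
```

View pics/scene0.png

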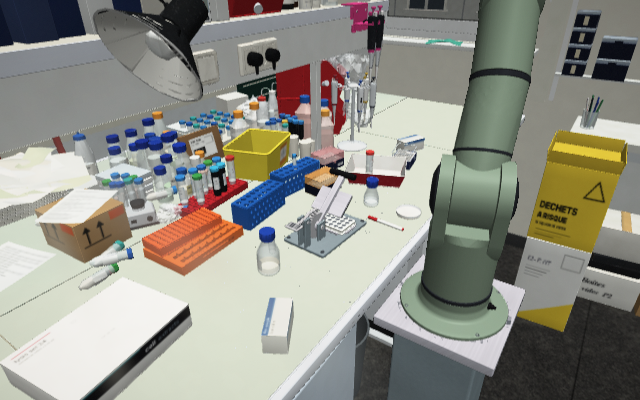

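View pics/top0.png

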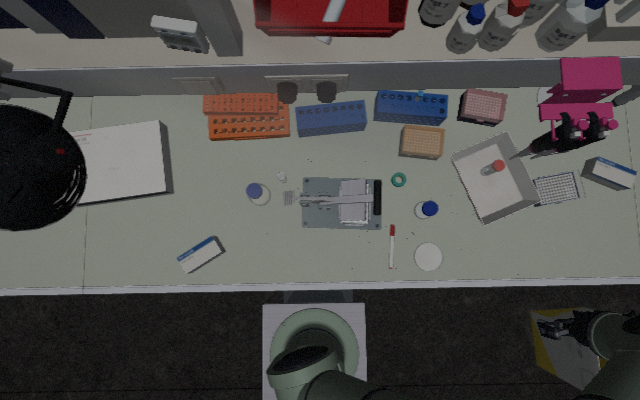

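The scene view shows the press at about (325,230), with its lever up. In the top view the press spans (282–380, 179–227), with the tab at (289,198), the handle at (377,197) and a bottle at (257,194). Next I'll crop closer.

```bash
python3 - <<'E'
from h import *
a=cv2.imread("pics/top0.png")[160:250,230:450]; cv2.imwrite("pics/topc.png",cv2.resize(a,None,fx=3.6,fy=3.6,interpolation=cv2.INTER_CUBIC))
a=cv2.imread("pics/scene0.png")[160:290,240:430]; cv2.imwrite("pics/scc.png",cv2.resize(a,None,fx=4,fy=4,interpolation=cv2.INTER_CUBIC))
E
```

```text
(no output)
```

View pics/topc.png

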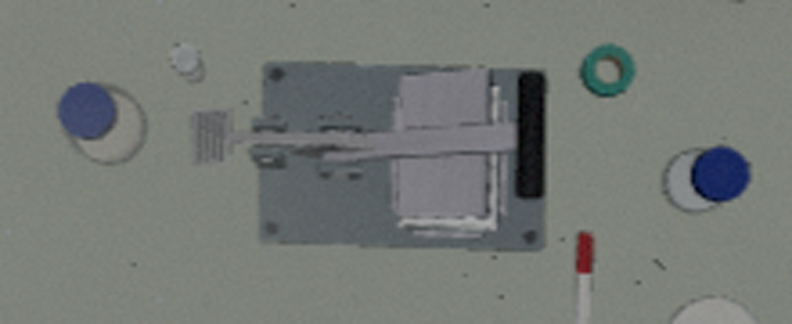

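View pics/scc.png

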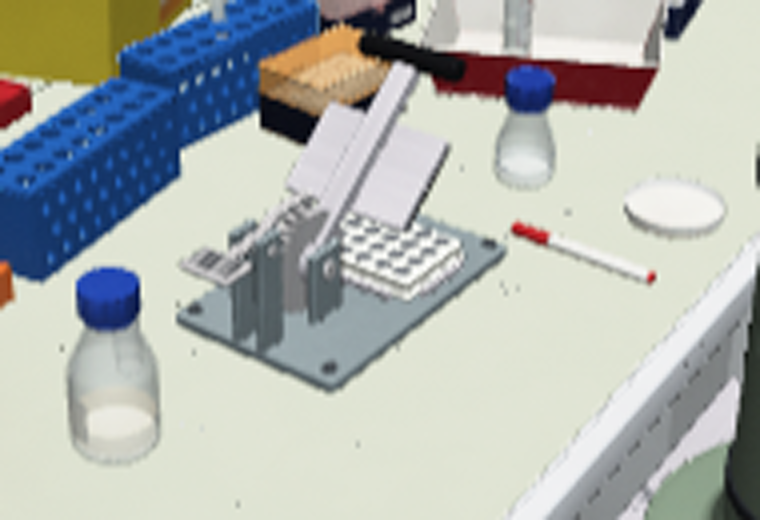

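The top crop shows the base corners at crop (263,62), (547,72), (545,250) and (260,243), the tab at (212,136), the handle at (530,135), and the vial cap at (185,58). The scene crop has the handle ends at (365,43) and (460,68), and the tab at (213,265).

```bash
cat >> h.py <<'E'
def ray(c,px,z):
    p=camera_params(c);R=cv2.Rodrigues(p["rvec"])[0];C=-R.T@p["tvec"]
    d=R.T@np.linalg.inv(p["K"])@np.array([px[0],px[1],1.]);return C+d*(z-C[2])/d[2]
def proj(c,P):
    p=camera_params(c);return cv2.projectPoints(np.float64(P).reshape(-1,3),p["rvec"],p["tvec"],p["K"],None)[0].reshape(-1,2)
T=lambda u,v:((u+.5)/3.6-.5+230,(v+.5)/3.6-.5+160)
S=lambda u,v:((u+.5)/4-.5+240,(v+.5)/4-.5+160)
E
python3 - <<'E'
from h import *
cs=[ray("top",T(*c),.014) for c in((263,62),(547,72),(545,250),(260,243))]
print(np.round(cs,4)); cen=np.mean(cs,0)
d=(cs[0]+cs[3]-cs[1]-cs[2]);yaw=np.arctan2(d[1],d[0]);u=np.array([np.cos(yaw),np.sin(yaw)]);v=np.array([-u[1],u[0]])
# origin is 5 mm towards +x from base middle
o=cen[:2]+.005*u
print("origin",o,"yaw",yaw)
w=lambda x,y,z:np.r_[o+u*x+v*y,z]
tab=w(.156,0,.108);print("tab",tab,"pred px",proj("top",tab),"obs",T(212,136),proj("scene",tab),S(213,265), "ray",ray("top",T(212,136),.108))
for th in(.03,.07,.11,.15,.19):
    b=.8-th;P=[w(.05-.19*np.cos(b)+.004*np.sin(b),y,.058+.19*np.sin(b)+.004*np.cos(b)) for y in(0,.048,-.048)]
    print(th,P[0],proj("top",P[0]),proj("scene",P[1:]).round(1).tolist())
print("obs",T(530,135),S(365,43),S(460,68))
for n,(q,z) in dict(vial=((185,58),.076),bl=((87,110),.138),bs=((721,174),.105),tape=((608,70),.019),pencap=((585,235),.01)).items(): print(n,ray("top",T(*q),z))
E
```

```text
[[ 0.547   0.0273  0.014 ]
 [ 0.5328 -0.2235  0.014 ]
 [ 0.3759 -0.216   0.014 ]
 [ 0.387   0.0323  0.014 ]]
origin [ 0.46094005 -0.08997864] yaw 1.5201240027297789
tab [0.46884155 0.06582113 0.108     ] pred px [[288.25105241 197.93738366]] obs (288.52777777777777, 197.41666666666666) [[293.8012702 225.4994343]] (292.875, 225.875) ray [0.47035988 0.06499402 0.108     ]
0.03 [ 0.45670472 -0.17348979  0.19313734] [[373.96873306 196.8180063 ]] [[353.2, 175.3], [328.8, 168.0]]
0.07 [ 0.45643641 -0.17878016  0.18768593] [[375.6610136  197.12148343]] [[354.1, 176.3], [329.7, 169.0]]
0.11 [ 0.45617936 -0.18384859  0.18202705] [[377.24432624 197.42865597]] [[354.9, 177.4], [330.6, 170.0]]
0.15 [ 0.45593398 -0.18868695  0.17616975] [[378.71695115 197.73880316]] [[355.6, 178.5], [331.5, 171.1]]
0.19 [ 0.45570066 -0.19328752  0.17012341] [[380.07752867 198.05121661]] [[356.4, 179.7], [332.3, 172.3]]
obs (376.8611111111111, 197.13888888888889) (330.875, 170.375) (354.625, 176.625)
vial [0.54087453 0.08977787 0.076     ]
bl [0.48949206 0.16141255 0.138     ]
bs [ 0.4311793  -0.34716942  0.105     ]
tape [ 0.53262141 -0.27633519  0.019     ]
pencap [ 0.388473  -0.2520009  0.01     ]
```

```bash
cat >> h.py <<'E'
from scipy.spatial.transform import Rotation as Ro
def go(*ts):
    s=status.observe();p=s["position"];R=Ro.from_euler("xyz",s["tool_rot"]).as_matrix()
    print("t",round(s["clock"],2),"at",p.round(4),"yaw",s["tool_rot"].round(3),"F",s["force"].round(1),"w",round(s["grip_width"],3))
    for t in ts: print(t,(R.T@(np.array(t)-p)/.06).round(2))
E
python3 -c "
from h import *
go([.42,-.35,.28],[.47,.068,.28])"
```

```text
t 0.7 at [ 0.1375 -0.6097  0.2393] yaw [3.142 0.    0.222] F [ 0.1 -0.4  0.3] w 0.085
[0.42, -0.35, 0.28] [ 5.55 -3.19 -0.68]
[0.47, 0.068, 0.28] [ 7.89 -9.8  -0.68]
```

```bash
python3 -m creep '[[0.8,-0.5,-0.3,0.5,0],[1.6,-1.0,-0.68,1,0],[2.5,-1.5,-0.68,1.5,0],[3.3,-2.0,-0.68,1.95,0],[4.1,-2.5,-0.68,1.95,0]]' 40
python3 -c "
from h import *
go([.45,-.15,.28],[.47,.068,.28])"
```

```text
clock: 1.32
position: [0.3457, -0.4078, 0.2804]
tool_rot: [3.141, -0.0, -0.051]
force: [0.7, 0.2, 0.6]
grip_width: -0.0001
finger_force: 0.0
t 1.32 at [ 0.3457 -0.4078  0.2804] yaw [ 3.141 -0.    -0.051] F [0.7 0.2 0.6] w -0.0
[0.45, -0.15, 0.28] [ 1.52 -4.38  0.  ]
[0.47, 0.068, 0.28] [ 1.66 -8.03  0.  ]
```

```bash
python3 -m creep '[[0.35,-0.95,0,0,0],[0.7,-1.9,0,0,0],[1.05,-2.85,0,0,0],[1.4,-3.8,0,0,0],[1.5,-4.8,0,0,0]]'
python3 -c "
from h import *
go([.47,.068,.28])"
```

```text
clock: 1.95
position: [0.4497, -0.1242, 0.2803]
tool_rot: [-3.142, -0.001, -0.05]
force: [0.3, -0.0, -0.5]
grip_width: -0.0002
finger_force: 0.0
t 1.95 at [ 0.4497 -0.1242  0.2803] yaw [-3.142e+00 -1.000e-03 -5.000e-02] F [ 0.3 -0.  -0.5] w -0.0
[0.47, 0.068, 0.28] [ 0.18 -3.22  0.  ]
```

```bash
python3 -m creep '[[0.05,-0.9,0,0,0],[0.1,-1.8,0,0,0],[0.15,-2.7,0,0,0],[0.18,-3.22,0,0,0],[0.18,-3.22,1.5,0,0]]'
python3 -c "
from h import *
go([.47,.068,.15],[.47,.068,.116],[.47,.068,.1])
cv2.imwrite('pics/c1.png',cv2.resize(grab_frame('scene')[120:280,220:420],None,fx=3.7,fy=3.7,interpolation=2))"
```

```text
clock: 2.58
position: [0.4719, 0.0693, 0.2197]
tool_rot: [-3.139, -0.008, -0.047]
force: [2.1, -1.3, -3.5]
grip_width: -0.0003
finger_force: 0.0
t 2.58 at [0.4719 0.0693 0.2197] yaw [-3.139 -0.008 -0.047] F [ 2.1 -1.3 -3.5] w -0.0
[0.47, 0.068, 0.15] [-0.04  0.03  1.16]
[0.47, 0.068, 0.116] [-0.04  0.03  1.73]
[0.47, 0.068, 0.1] [-0.05  0.03  1.99]
```

View pics/c1.png

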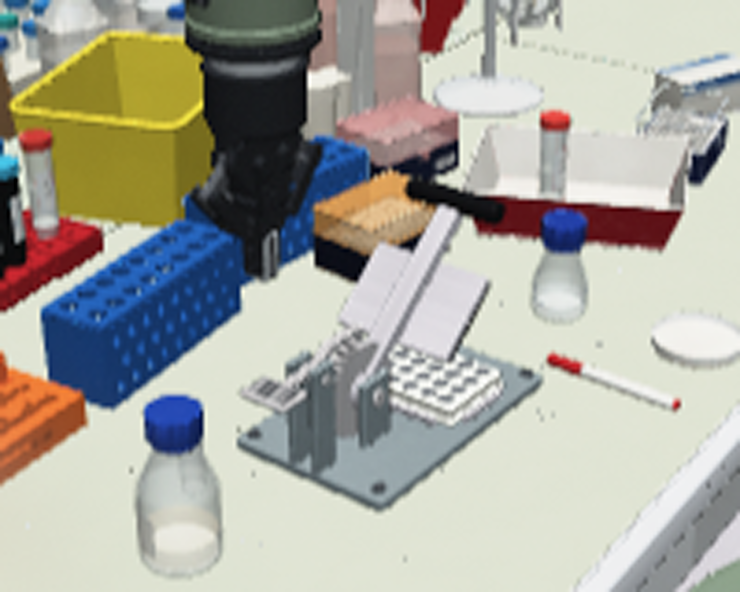

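The shut fingers, with tips at crop (262,275), hang straight above the tab at (275,390). The lever is still up.

```bash
python3 -m creep '[[0,0,0.8,0,0],[0,0,1.3,0,0],[0,0,1.55,0,0],[0,0,1.55,0,0]]'
python3 -c "
from h import *
go([.47,.068,.116],[.47,.068,.1])"
```

```text
clock: 3.12
position: [0.4694, 0.0661, 0.1247]
tool_rot: [3.141, 0.001, -0.051]
force: [0.9, 0.3, 0.4]
grip_width: -0.0
finger_force: 0.0
t 3.12 at [0.4694 0.0661 0.1247] yaw [ 3.141e+00  1.000e-03 -5.100e-02] F [0.9 0.3 0.4] w -0.0
[0.47, 0.068, 0.116] [ 0.01 -0.03  0.15]
[0.47, 0.068, 0.1] [ 0.01 -0.03  0.41]
```

```bash
python3 -m creep '[[0,-0.05,0.1,0,0],[0,-0.05,0.18,0,0],[0,-0.05,0.25,0,0],[0,-0.05,0.32,0,0],[0,-0.05,0.36,0,0]]'
```

```text
clock: 3.75
position: [0.4698, 0.0692, 0.1029]
tool_rot: [-3.142, -0.0, -0.051]
force: [1.7, 1.2, 3.0]
grip_width: -0.0
finger_force: 1.5
```

```bash
python3 -m creep '[[0,0,0.04,0,0],[0,0,0.07,0,0],[0,0,0.07,0,0]]'; python3 -m creep '[[0,0,0.03,0,0],[0,0,0.03,0,0]]'
```

```text
clock: 4.12
position: [0.4693, 0.069, 0.0986]
tool_rot: [3.141, 0.001, -0.051]
force: [-0.6, 0.3, 0.8]
grip_width: 0.0
finger_force: 0.1
clock: 4.38
position: [0.4695, 0.069, 0.0973]
tool_rot: [3.141, 0.0, -0.051]
force: [-4.1, -2.1, 16.2]
grip_width: 0.0003
finger_force: 6.7
```

The force jumped to 16 N with the tip 19 mm down, so the pawl is at its stop. I'll lift off and verify.

```bash
python3 -m creep '[[0,0,-0.4,0,0],[0,0,-1.2,0,0],[0,0,-2.2,0,0],[0,0,-2.8,0,0],[0,0,-2.8,0,0]]'
python3 -c "
from h import *
go([.456,-.184,.255],[.4562,-.184,.205])
cv2.imwrite('pics/c2.png',cv2.resize(grab_frame('scene')[150:260,250:400],None,fx=5,fy=5,interpolation=2))"
```

```text
clock: 5.0
position: [0.4703, 0.0693, 0.2672]
tool_rot: [-3.141, -0.004, -0.051]
force: [0.9, -0.6, 0.1]
grip_width: 0.0002
finger_force: 0.0
t 5.0 at [0.4703 0.0693 0.2672] yaw [-3.141 -0.004 -0.051] F [ 0.9 -0.6  0.1] w 0.0
[0.456, -0.184, 0.255] [-0.02  4.23  0.2 ]
[0.4562, -0.184, 0.205] [-0.02  4.23  1.03]
```

View pics/c2.png

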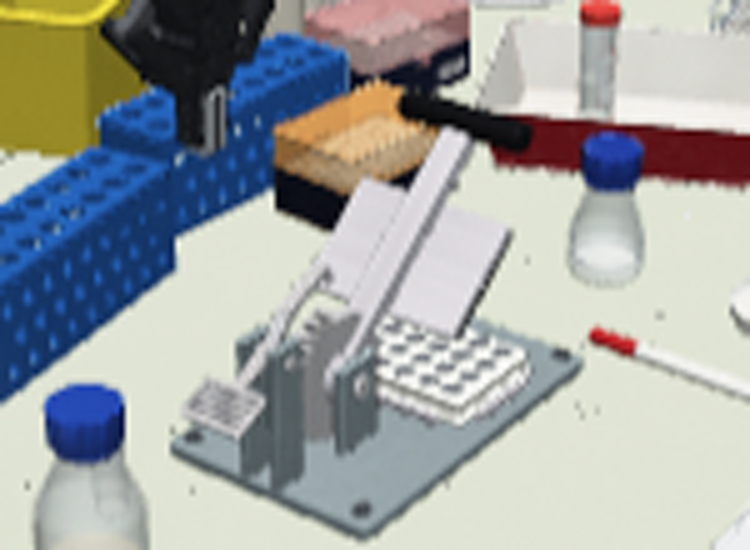

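The tab at crop (225,405) is tilted low and the pawl nose at (320,270) stands clear of the teeth. The lever is still up, so I'll move to the handle.

```bash
python3 -m creep '[[0,0.9,0.1,0,0],[0,1.8,0.2,0,0],[0,2.7,0.2,0,0],[-0.02,3.6,0.2,0,0],[-0.02,4.25,0.2,0,0]]'
python3 -m creep '[[0,0.0,0.3,0,0],[0,0.0,0.6,0,0],[0,0,0.6,0,0]]'
python3 - <<'E'
from h import *
u=np.array([np.cos(1.52),np.sin(1.52)]);o=[.461,-.09]
ts=[]
for th in(.1,.2,.3,.4,.5,.6,.7,.8):
    b=.8-th;ts.append(np.r_[o+u*(.05-.19*np.cos(b)+.004*np.sin(b)),.058+.19*np.sin(b)+.004*np.cos(b)+.019].round(4).tolist())
go(*ts)
E
```

```text
clock: 5.68
position: [0.4542, -0.1875, 0.2515]
tool_rot: [-3.141, 0.002, -0.052]
force: [0.7, -0.5, 1.0]
grip_width: 0.0
finger_force: 0.0
clock: 6.05
position: [0.4543, -0.185, 0.215]
tool_rot: [-3.14, 0.004, -0.05]
force: [-0.5, 0.3, -0.2]
grip_width: -0.0001
finger_force: 0.0
t 6.05 at [ 0.4543 -0.185   0.215 ] yaw [-3.14   0.004 -0.05 ] F [-0.5  0.3 -0.2] w -0.0
[0.4563, -0.1826, 0.2025] [ 0.03 -0.04  0.21]
[0.4557, -0.1944, 0.1876] [0.03 0.16 0.46]
[0.4552, -0.2047, 0.1716] [0.03 0.33 0.72]
[0.4547, -0.2133, 0.1547] [0.04 0.47 1.  ]
[0.4544, -0.2202, 0.137] [0.04 0.59 1.3 ]
[0.4541, -0.2252, 0.1187] [0.04 0.67 1.6 ]
[0.454, -0.2285, 0.0999] [0.04 0.73 1.92]
[0.4539, -0.2298, 0.081] [0.04 0.75 2.23]
```

```bash
python3 -m creep '[[0.03,0,0.18,0,0],[0.03,0.06,0.3,0,0],[0.03,0.16,0.46,0,0],[0.03,0.25,0.6,0,0],[0.03,0.33,0.72,0,0]]'
python3 -m creep '[[0,0.07,0.14,0,0],[0,0.14,0.28,0,0],[0,0.2,0.43,0,0],[0,0.26,0.58,0,0],[0,0.3,0.73,0,0]]'
```

```text
clock: 6.68
position: [0.4566, -0.2071, 0.1741]
tool_rot: [3.14, -0.002, -0.052]
force: [-2.4, -8.6, 10.8]
grip_width: 0.0001
finger_force: 5.0
clock: 7.3
position: [0.4557, -0.2245, 0.13]
tool_rot: [3.14, -0.001, -0.051]
force: [0.4, -3.3, 6.5]
grip_width: -0.0
finger_force: 2.7
```

```bash
python3 -m creep '[[0,0.03,0.14,0,0],[0,0.06,0.3,0,0],[0,0.08,0.45,0,0],[0,0.1,0.6,0,0],[0,0.11,0.72,0,0]]'
python3 -c "
from h import *
go([.4539,-.2298,.081])"
```

```text
clock: 7.92
position: [0.4551, -0.2299, 0.0863]
tool_rot: [-3.142, 0.0, -0.051]
force: [0.4, -3.6, 4.2]
grip_width: 0.0002
finger_force: 2.0
t 7.92 at [ 0.4551 -0.2299  0.0863] yaw [-3.142  0.    -0.051] F [ 0.4 -3.6  4.2] w 0.0
[0.4539, -0.2298, 0.081] [-0.02 -0.    0.09]
```

```bash
python3 -m creep '[[0,0,0.05,0,0],[0,0,0.1,0,0],[0,0,0.13,0,0],[0,0,0.13,0,0]]'; python3 -m creep '[[0,0,0.03,0,0],[0,0,0.03,0,0],[0,0,0.03,0,0]]'
```

```text
clock: 8.43
position: [0.4551, -0.2299, 0.0801]
tool_rot: [3.141, -0.0, -0.051]
force: [-8.4, 0.3, 31.7]
grip_width: 0.0
finger_force: 15.9
clock: 8.8
position: [0.4552, -0.23, 0.0797]
tool_rot: [3.141, -0.001, -0.051]
force: [-15.8, 4.6, 66.7]
grip_width: -0.0004
finger_force: 33.4
```

The force rises steeply to 67 N at TCP z 0.080, so the lever is on its stop. I'll back off and check.

```bash
python3 -m creep '[[0,0,-0.1,0,0],[0,0,-0.5,0,0],[0,0,-1.3,0,0],[0,0,-2.2,0,0],[0,0,-2.8,0,0]]'; python3 -m creep '[[0,0.8,-0.3,0,0],[0,1.6,-0.3,0,0],[0,1.6,-0.3,0,0],[0,1.6,-0.3,0,0]]'
python3 -c "
from h import *
go()
cv2.imwrite('pics/c3.png',cv2.resize(grab_frame('scene')[150:260,250:400],None,fx=5,fy=5,interpolation=2))"
```

```text
clock: 9.43
position: [0.4552, -0.2294, 0.2474]
tool_rot: [3.142, -0.001, -0.05]
force: [-0.9, -1.1, -0.3]
grip_width: 0.0
finger_force: 0.0
clock: 9.93
position: [0.4501, -0.3249, 0.2628]
tool_rot: [-3.141, 0.001, -0.05]
force: [-0.5, 0.2, 0.3]
grip_width: -0.0002
finger_force: 0.0
t 9.93 at [ 0.4501 -0.3249  0.2628] yaw [-3.141e+00  1.000e-03 -5.000e-02] F [-0.5  0.2  0.3] w -0.0
```

View pics/c3.png

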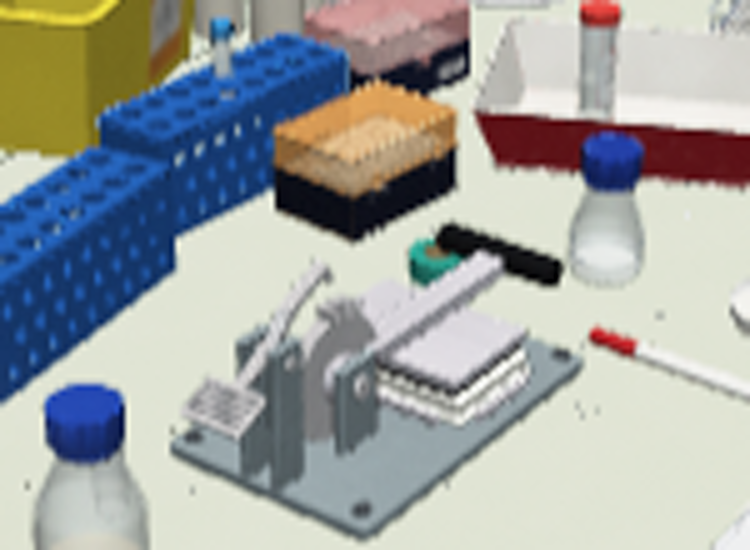

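The lever is level with its handle at crop (500,253), the pad lies on the plate at (455,350), the pawl is still clear, and the bystanders are in place.

```bash
python3 -c "
from h import *
print(bot.job_done())"
```

```text
the job is handed in; nothing more can be done
None
```

I pressed the pawl to its stop, pushed the lever down until the pad was home on the well plate, and handed the job in at about 10 s with the arm clear; the last picture showed the pawl still free and nothing visibly disturbed, but the hand-in returned no verdict.

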